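Clip the hook probe onto the battery test board

ROBOT

A 6-joint arm with a two-finger parallel gripper is mounted at the origin on the work surface; the furniture and walls round the work are solid. World frame = base frame: x ahead of the robot, y to its left, z up, the work surface at z = 0. Lengths are in mm, angles in rad, forces in N, time in s.
With the tool pointing down it reaches from about 275 to 750 mm from the base axis. Payload 10.2 kg.
Tool frame: the origin (TCP) lies between the finger pads; the fingertips stand 17 mm ahead of it and the grasp point (between the pads) lies 2 mm behind it (tips_ahead is the distance from the TCP to the fingertips, in mm); z points along the fingers, y is the line along which they close (so a half turn about z gives the same grasp; the last joint's range is limited). The gripper opens to 85 mm and grips with 20 to 120 N. Pads are 22 mm wide; open, the fingers measure 114 mm over their backs; the gripper's body (76 mm by 85 mm) begins 54 mm behind the grasp point. The pads swing forward as they close: fully open they stand 13 mm farther back than shut.
Start: joints at [-0.223, 0.313, 1.498, -0, 1.331, -0.223], TCP at [525.006, -0.014, 248.294] pointing down, gripper open.
Joint ranges: [-2.94, 2.94], [-0.97, 2.17], [0.19, 2.56], [-1.23, 4.37], [0.02, 3.11], [-2.88, 2.88]. Speed limits (rad/s): [2.39, 2.39, 3.01, 3.14, 3.14, 3.14].

INTERFACE

Orientations are given as a unit quaternion [w, x, y, z].
In Python, from rig import sense, capture, finish_job, boxes_of, tips_ahead gives the robot as it stands.
- The arm moves only by the tool drive_tool, never from a script. Its argument "commands" is text: rows parted by semicolons, each of 7 numbers parted by spaces: the shift along the world's x, y, z in units of 0.1 m (1.0 is 0.1 m), then the turn, a rotation vector about the world's x, y, z in units of pi/4 rad (1.0 is pi/4 rad), then the opening in per cent of the stroke, from 0 (shut) to 100 (fully open). A call has 1 to 20 rows; each row shifts and turns the commanded pose from where the row before left it; what a row does not reach is not made up. A row lasts 1/12 s, in which the tool goes at most 41.7 mm and 7.16 degrees, less where a joint would pass 70% of its speed; a pose out of reach is approached as far as the arm can. A call with a number of a shift or a turn outside -1 to 1 is refused whole. A call with a gripper value outside its range is refused whole. The fingers move at their own pace and stop on an object; "force" is the grip in N (left out, the last holds). Time passes only in rows, so rows that do not move let the fingers close. It gives the time, the measured TCP pose, the force, the opening and the grip force at its end, in the units of the state.
- sense(): the state, without advancing time (a new reading comes with each control period).
- capture(name): name is "scene" or "side" or "wrist"; returns a dict with "pixels" (400x640x3 uint8, blue, green, red), "fov_y" (degrees; the focal length in pixels is half the picture's height over the tangent of half this angle, whatever the lens; pixels are square), "cx", "cy" (the principal point, pixels), "position" and "attitude" of the camera in the world; the wrist camera has in their place "tool_from_camera" (4x4, takes a point from camera to tool coordinates, whose origin is the TCP and whose axes are the flange's). Camera axes: x right, y down, z forward; pixel columns grow to the right and rows downward; lengths in mm; the calibration is good to about 2 mm. The wrist camera is an equidistant fisheye: a pixel r from the principal point sees the ray r / f radians off the axis. A picture is of the moment at which its call begins: read the wrist's pose just before it. There is no depth.
- finish_job(): hands the job in; it is judged then, once.
Trained networks look in a picture, given as the dict that the camera call returned (one of the last four; its "shot" number tells which), for a name from the list of things; names that differ only in an ending like _2 or _b are one class to them, and where a whole thing is asked for, a point or a joint stands for the part that bears it (a point fixed in the world has none). Each returns a list of dicts, best first, with "confidence" (0 to 1); they miss things now and then, are a little off and sometimes report something else, mostly with a low value. They report only what shows in the picture. A call takes as long as a camera call.
- boxes_of(picture, name): "position" ([column, row] in pixels, amid what is visible of it).
The state is a dict: "time_s": time; "joints": joint angles; "dq": joint speeds; "tau": joint torques, N m; "eef_pos": TCP position; "ee_rot": TCP orientation; "force": force on the tool from outside, world axes, zero at the start; "wrist_torque": the same for the moment, N m; "grip_width": opening from 0.0 (shut) to 1.0 (fully open); "grip_force": force on a finger pad.
Only numpy, scipy, OpenCV 4.12 (cv2) and the standard library are available. Lean on these libraries where they do the work, as an engineer would, in place of code of your own. Each camera call takes 0.05 s, during which the arm holds its last target. There are 200 camera calls.

TASK

Set up the battery test: first carry the blue parts bin, kept level so that nothing spills, off the test board and stand it on the bare bench. Then take the yellow hook probe out of its charging cradle, squeeze its plunger to push the hook out, catch the pin of the red-capped post from the side and let the plunger go, so that the probe lies flat on the board with its hook gripping that pin. Leave the other things on the bench where they are.

Things in the scene. Friction and masses are not known exactly. Their poses are not given: they have to be found in the camera images.
- test_board: Fixed grey panel 240 (x) x 160 (y) mm, top (black rubber mat) 12 mm above the bench. Origin: centre of its underside, on the bench; +x to its rear. Posts stand at x = 35, y = +35 and -35 mm, red and black either way round. Behind them (x 57 to 119) a battery pack, top 72 mm above the bench, and a heatsink 44 mm high. The probe has to lie on the mat before the posts (x -115 to 30), nose towards +x.
- red_post: Red-capped post, fixed on the board; z up. Origin: on its axis at the board's top (12 mm above the bench). Above the origin: red foot disc 24 mm wide, 3 mm high; brass pin 9 mm in diameter up to 30 mm; red cap 25 mm wide from 30 to 44 mm. Under that cap the hook must come in from the side.
- black_post: The same post with black foot and cap, 70 mm from the red one: not to be used.
- cradle: Fixed black charging cradle: base x -85 to 127, 72 mm wide, 8 mm thick; origin under it, +x as the probe's nose points. Two saddles (x 4 to 14 and 68 to 80, 42 wide, cheeks 32 mm high) hold the barrel 18 mm above the bench, 2 mm play each side. A guard (50 wide, 74 high, face at x = -64) stands 4 mm behind the thumb plate: no squeezing there. The probe lifts straight out.
- probe: Yellow hook probe, about 0.14 kg, 164 mm long. Origin: on its flat underside, below the front face of its finger flange; +x along the barrel to the hook, z up; cradle and probe axes agree at the start. Barrel 26 mm wide, 24 mm high, x -17 to 80 mm. Black nose: x 80 to 95 mm, y -8 to 5.5, z 5 to 19.
- nose (a point): On the probe: front face of the nose, x = 95, y = 0, z = 12 mm in the probe's frame. A gripped pin sits between this face and the hook, at y from -5 to 2.5 mm in the probe's frame.
- flange (a point): On the probe: middle of the front face of the black finger flange, a plate 6 mm thick, 36 mm wide, z 1 to 53 mm in the probe's frame (29 mm higher than the barrel); the point is at x = 0, z = 38 mm. Fingers from above squeeze flange and thumb plate together along the probe's x: 60 mm outside when free, 42 mm fully pressed.
- thumb (a point): On the plunger: middle of the rear face of the red thumb plate, 5 mm thick, 32 mm wide, z 4 to 52 mm; at x = -60, z = 38 mm in the probe's frame when free, -42 when pressed.
- hook_end (a point): On the plunger: axis of the steel hook wire (5 mm thick, z = 12 mm) near its free end, probe frame x = 98.5, y = -8 mm when free. The wire runs forward at y = +9.5 to x = 102, then crosses in front of the nose to y = -10.5, so a pin enters only from the -y side. Gap nose to hook: free 3 mm (1 at the free end), pressed 21 mm (19 at the free end).
- plunger (a joint): How far plunger and hook are pushed forward, in m: 0 free, 0.018 fully pressed (a stop), about 0.006 when the hook has closed on a pin. A spring returns it: 6 N at 0, 11.4 N fully pressed.
- blue_bin: Open blue parts bin, 0.15 to 0.25 kg, 140 (x) x 96 (y) x 60 mm; starts on the board's mat, long side across it. Origin: centre of its underside. Long side walls: 7 mm thick, |y| 37 to 44 mm, rim lip out to 48 at 54 to 60 mm height (x -26 to 62), so about 11 mm across a side wall at its rim. Floor 3 mm. -x end: low front, 31 mm high; +x end: wall 60 mm high.
- toolbox_front (a point): Fixed point on the bench at the foot of the middle of the red toolbox's front face. The toolbox is 264 mm wide (y), 160 mm high; to its right (from 150 mm right of this point) a grey drawer cabinet has an open drawer that reaches 25 mm nearer the robot. The bench in front of both, as far as 170 mm from the toolbox, is bare but for bystanders listed below.
- wax_pot: Bystander: white pot with red lid, 61 mm across, 60 mm high, origin under its centre.
- tape_blue: Bystander: roll of blue tape lying flat, 105 mm across, 36 mm high, origin under its centre.
- glue_bottle: Bystander: standing glue bottle, 55 mm across, 153 mm high, origin under its centre.
- tape_measure: Bystander: yellow tape measure, 43 (x) x 85 (y) x 65 mm high, origin under its centre, beside the cradle.

How it is judged (in metres and radians):
On the way, in this order (a step that is already met when the one before it is completed fails the run):
1. the blue bin has been carried off the board and stands flat on the bench (height (world z) of blue_bin between -0.004 and 0.005 m and angle between blue_bin's own z axis and vertical below 0.06 rad and linear speed of blue_bin below 0.03 m/s), for 0.2 s.
2. the plunger is squeezed (hook out at least 8 mm) and the red post's pin is between the nose and the hook (value of joint plunger above 0.008 m and x of red_post in the frame of probe between 0.097 and 0.116 m and y of red_post in the frame of probe between -0.009 and 0.006 m and z of red_post in the frame of probe between -0.015 and 0.006 m), for 0.1 s.
At the end, for the whole second after the job is handed in: The probe lies still and flat on the board (within 4 mm, 0.08 rad), hook sprung shut on the red-capped post's pin: pin between nose and hook, plunger at 4 to 9 mm, pressing over 2 N. The blue bin stands still and flat on the bench (underside within 5 mm of it, tilt under 0.06 rad) (all of step 1 and value of joint plunger between 0.004 and 0.009 m and x of red_post in the frame of probe between 0.0965 and 0.103 m and y of red_post in the frame of probe between -0.008 and 0.0055 m and z of probe in the frame of test_board between 0.008 and 0.016 m and contact force between probe and red_post above 2 N and angle between probe's own z axis and vertical below 0.08 rad and linear speed of probe below 0.02 m/s); the robot touches nothing.
It fails at once if the blue bin is tipped by more than 0.3 rad (its contents would spill) (angle between blue_bin's own z axis and vertical above 0.3 rad).
It fails at once if a bystander on the bench is shifted by more than 30 mm (distance of any of wax_pot, tape_blue, glue_bottle, tape_measure from where it was at the start of the episode above 0.03 m).
It also fails if it takes over 64 s, if anything falls off the work surface, if the arm or the gripper's body presses on something with over 40 N, if the wrist force passes 120 N, or if a joint passes its speed limit or range.

## Working session

There is one attempt and no reset: what is moved stays moved. The work goes in short steps, Python scripts to look and compute and a tool call to move; the robot and the scene stay as the last step left them, time stands still between calls to the robot, and variables do not carry over. Pictures are saved under pics/ and viewed, at most 10 in all, crops included, and the job is handed in when it is done.

Besides the shell and the picture viewer there is one more tool, called after ">>>" as name(argument=value, ...) on one line, values as JSON. drive_tool: Moves the arm, as the interface text tells. Shifts and turns lie within -1 to 1; 1 stands for 0.1 m of shift or pi/4 rad of turn. Its arguments: {"type":"object","properties":{"commands":{"type":"string"},"force":{"type":"number"}},"required":["commands"]}

```bash
mkdir -p pics; ls; cat > h.py <<'E'
import numpy as np, cv2
from rig import sense, capture, boxes_of
from scipy.spatial.transform import Rotation as R
def quat(q): return R.from_quat([q[1],q[2],q[3],q[0]])
def cam(name):
    s=sense(); p=capture(name)
    if name=="wrist":
        T=np.array(p["tool_from_camera"]); Rt=quat(s["ee_rot"]).as_matrix()
        p["C"]=Rt@T[:3,3]+np.array(s["eef_pos"]); p["R"]=Rt@T[:3,:3]
    else:
        p["C"]=np.array(p["position"]); a=np.array(p["attitude"])
        p["R"]=a if a.shape==(3,3) else quat(a).as_matrix()
    p["name"]=name; p["f"]=200/np.tan(np.radians(p["fov_y"])/2)
    return p
def ray(p,uv):
    d=(np.array(uv,float)-[p["cx"],p["cy"]])/p["f"]
    if p["name"]=="wrist":
        r=np.hypot(*d); v=np.array([*(d/r*np.sin(r)),np.cos(r)]) if r>1e-9 else np.array([0,0,1.])
    else: v=np.array([*d,1.])
    return p["R"]@v
def onz(p,uv,z):
    v=ray(p,uv); return p["C"]+v*(z-p["C"][2])/v[2]
def proj(p,X):
    v=p["R"].T@(np.array(X,float)-p["C"])
    if p["name"]=="wrist":
        r=np.hypot(v[0],v[1]); k=np.arctan2(r,v[2])/max(r,1e-9)*p["f"]
    else: k=p["f"]/v[2]
    return np.array([p["cx"]+k*v[0],p["cy"]+k*v[1]])
def save(p,n): cv2.imwrite(f"pics/{n}.png",p["pixels"])
E
python3 - <<'E'
from h import *
np.set_printoptions(precision=1,suppress=True)
names="test_board red_post black_post cradle probe nose flange thumb hook_end blue_bin toolbox_front wax_pot tape_blue glue_bottle tape_measure".split()
ims=[]
for c in ["scene","side","wrist"]:
    p=cam(c); print(c,p["C"],p["R"][:,2],p["f"]); save(p,c+"0"); ims.append(p["pixels"])
    for n in names:
        for b in boxes_of(p,n)[:2]:
            print(n,np.array(b["position"]),round(b["confidence"],2),onz(p,b["position"],20))
E
```

```text
pics
scene [-466.7  775.7  990.4] [ 0.6 -0.5 -0.6] 406.234218790045
test_board [279.6 199.9] 0.85 [597.1 157.5  20. ]
test_board [290.1 192.7] 0.34 [612.7  99.4  20. ]
red_post [289.7 194.1] 0.6 [606.  105.7  20. ]
red_post [237.7 241.2] 0.5 [484.8 393.8  20. ]
black_post [290.7 192.9] 0.56 [610.3  98.2  20. ]
black_post [275.7 199.3] 0.5 [608.7 167.9  20. ]
cradle [238.4 240.3] 0.59 [487.4 389.8  20. ]
probe [225.5 233.2] 0.54 [544.3 410.2  20. ]
nose [225.3 230. ] 0.88 [559.6 403.5  20. ]
flange [227.9 230.6] 0.68 [551.7 397.4  20. ]
thumb [239.6 235.4] 0.61 [506.8 375.2  20. ]
hook_end [241.3 238.7] 0.41 [488.8 378.1  20. ]
blue_bin [299.2 208. ] 0.91 [514.  122.8  20. ]Traceback (most recent call last):
  File "<stdin>", line 8, in <module>
ValueError: it knows: black_post, blue_bin, cradle, flange, glue_bottle, hook_end, nose, plunger, probe, red_post, tape_blue, tape_measure, test_board, thumb, wax_pot
```

```bash
sleep 1
python3 - <<'E'
from h import *
np.set_printoptions(precision=1,suppress=True)
names="test_board red_post black_post cradle probe nose flange thumb blue_bin wax_pot tape_blue glue_bottle tape_measure".split()
for c in ["scene","side","wrist"]:
    p=cam(c); print(c,p["C"],p["R"][:,2],p["f"]); save(p,c+"0")
    for n in names:
      if c!="scene" or n[0] in "wtg":
        for b in boxes_of(p,n)[:2]:
            print(n,np.array(b["position"]),round(b["confidence"],2),onz(p,b["position"],20))
s=cv2.imread("pics/scene0.png")[90:330,150:470]
cv2.imwrite("pics/scene0c.png",cv2.resize(s,(800,600),interpolation=cv2.INTER_CUBIC))
E
```

```text
scene [-466.7  775.7  990.4] [ 0.6 -0.5 -0.6] 406.234218790045
test_board [280.6 200.1] 0.81 [593.9 155.   20. ]
thumb [240.4 235.3] 0.63 [505.7 372.8  20. ]
wax_pot [417.  179.1] 0.68 [ 394.1 -386.1   20. ]
tape_blue [276.7 200.3] 0.7 [601.2 168.   20. ]
glue_bottle [294.9 256.5] 0.96 [315.  273.6  20. ]
tape_measure [204.9 245.3] 0.95 [529.4 492.8  20. ]
side [ 493.1  816.7 1085.1] [-0.  -0.6 -0.8] 398.9601301842392
test_board [274.5 235.1] 0.98 [597.  194.2  20. ]
red_post [275.9 207.9] 0.55 [592.3  94.   20. ]
red_post [320.5 286.2] 0.29 [467.9 370.1  20. ]
black_post [276.2 229.1] 0.56 [591.7 173.2  20. ]
cradle [293.6 309.2] 0.76 [545.7 430.8  20. ]
probe [293.  301.1] 0.61 [546.6 407.8  20. ]
nose [294.7 298.2] 0.87 [541.7 399.9  20. ]
flange [295.9 300.1] 0.74 [538.6 405.6  20. ]
thumb [319.3 288.1] 0.45 [471.7 375.5  20. ]
blue_bin [307.  215.7] 0.75 [494.2 131.   20. ]
wax_pot [332.4 102.4] 0.75 [ 368.2 -390.8   20. ]
tape_blue [328.  172.6] 0.61 [413.8 -38.7  20. ]
tape_blue [385.1 249.4] 0.33 [266.8 268.   20. ]
glue_bottle [381.  252.6] 0.81 [280.7 277.7  20. ]
glue_bottle [317.6 285.8] 0.41 [476.  368.2  20. ]
tape_measure [306.  337.6] 0.72 [515.6 509.3  20. ]
wrist [525.6  70.7 374.7] [-0.  -0.3 -1. ] 309.70691628693146
test_board [389.2  78.7] 0.83 [606.  116.4  20. ]
red_post [374.3  79.1] 0.97 [588.5 114.9  20. ]
black_post [374.7  20.5] 0.94 [589.6 186.3  20. ]
blue_bin [283.5  43. ] 0.9 [485.6 156.9  20. ]
tape_blue [197.3 225.6] 0.77 [369.2 -61.9  20. ]
tape_measure [373.6  20. ] 0.71 [588.3 186.9  20. ]
```

View pics/scene0c.png

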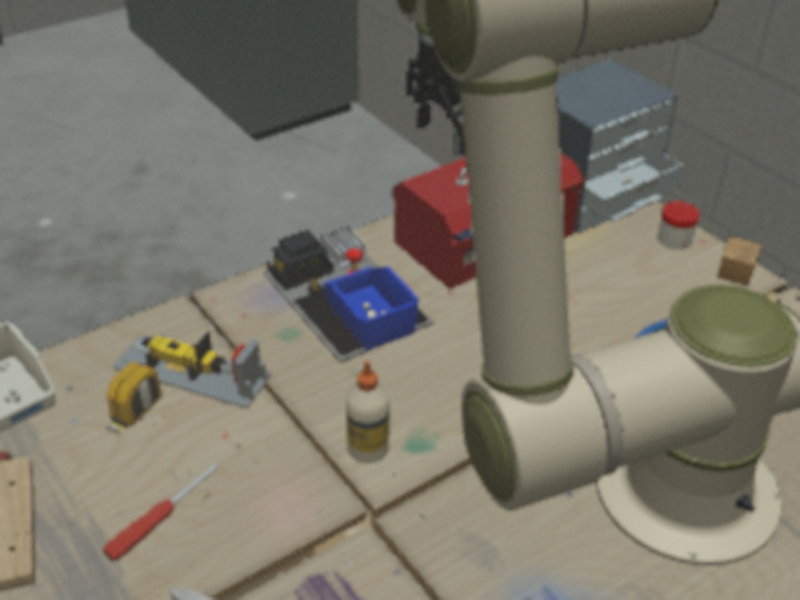

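View pics/wrist0.png

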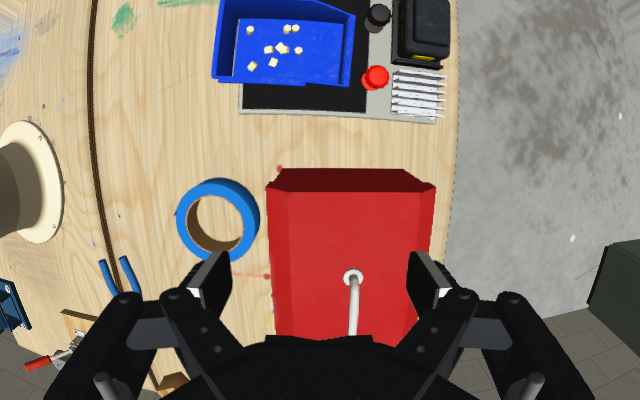

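View pics/side0.png

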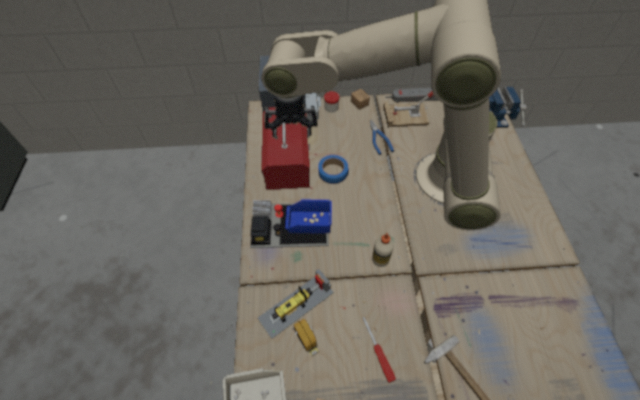

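The pictures show the bin on the board's mat (side 307,218; wrist 285,43), the red post on the toolbox side (wrist 375,78) and the black one beyond it (378,15). The blue tape lies before the toolbox (wrist 218,222), and the cradle with probe and tape measure is farther left (side 295,300 and 306,337). I'll move over the board for a closer look.

>>> drive_tool(commands="0 0.28 0.28 0 0 0 100; 0 0.28 0.28 0 0 0 100; 0 0.28 0.28 0 0 0 100; 0 0.28 0.16 0 0 0 100; 0 0 0 0 0 0 100; 0 0 0 0 0 0 100")

```text
time_s: 2.8
eef_pos: [525.0, 113.0, 348.8]
ee_rot: [0.001, 0.706, 0.708, 0.0]
force: [-0.6, -0.9, -0.9]
grip_width: 0.998
grip_force: 0.0
```

```bash
python3 - <<'E'
from h import *
np.set_printoptions(precision=1,suppress=True)
p=cam("wrist"); save(p,"w1"); print(sense()["eef_pos"],sense()["ee_rot"],p["C"])
for n,z in dict(red_post=56,black_post=56,blue_bin=50,wax_pot=60,tape_blue=36,glue_bottle=150,tape_measure=65,flange=58,thumb=58,nose=30).items():
    for b in boxes_of(p,n)[:2]: print(n,np.array(b["position"]),round(b["confidence"],2),onz(p,b["position"],z))
E
```

```text
[524.9 112.  347.8] [-0.   0.7  0.7 -0. ] [525.3 183.7 475.2]
red_post [359.6 164.7] 0.84 [582.2 117.9  56. ]
black_post [362.4 117. ] 0.62 [584.5 183.5  56. ]
blue_bin [289.2 140.9] 0.9 [485.4 149.8  50. ]
tape_blue [250.7 254.1] 0.58 [418.2 -27.8  36. ]
glue_bottle [150.5  52.5] 0.76 [333.3 268.3 150. ]
thumb [366.9 132.6] 0.36 [590.8 162.4  58. ]
```

View pics/w1.png

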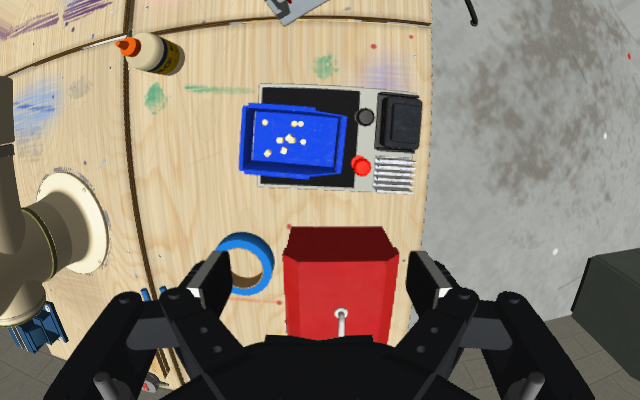

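The bin spans about (240–347, 104–178), the red cap is at (361,165), the black cap at (365,117), and the tape roll at (246,263). I'll zoom in on the bin.

```bash
python3 - <<'E'
import cv2
s=cv2.imread("pics/w1.png")[78:198,225:425]
cv2.imwrite("pics/w1c.png",cv2.resize(s,(800,480),interpolation=cv2.INTER_CUBIC))
E
```

```text
(no output)
```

View pics/w1c.png

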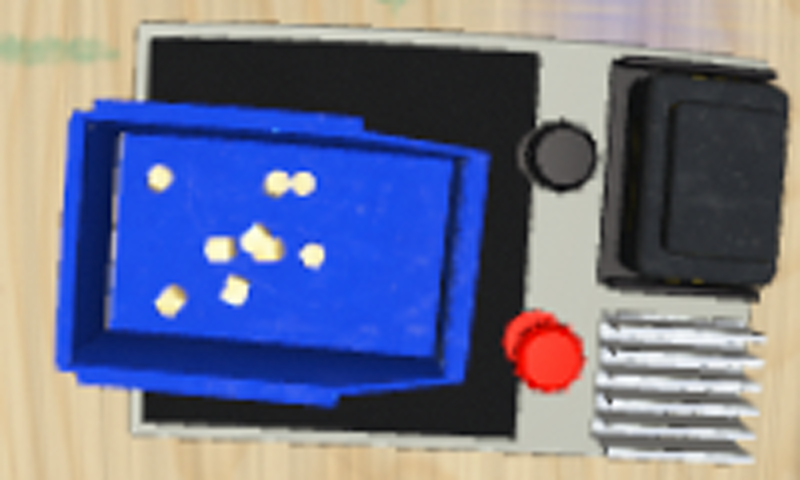

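```bash
cat >> h.py <<'E'
from scipy.optimize import least_squares
def fit(p,pts,x0,z0):
    """pts: list of (uv, xyz in body); returns x,y,yaw"""
    def f(q):
        c,s=np.cos(q[2]),np.sin(q[2])
        return np.concatenate([proj(p,[q[0]+c*X[0]-s*X[1],q[1]+s*X[0]+c*X[1],z0+X[2]])-uv for uv,X in pts])
    r=least_squares(f,x0,x_scale=[10,10,.1]); return r.x,r.fun
E
python3 - <<'E'
from h import *
np.set_printoptions(precision=3,suppress=True)
p=cam("wrist")
k=lambda a,b:np.array([225+(a+.5)/4-.5,78+(b+.5)/4-.5])
pts=[(k(97,102),(62,-48,60)),(k(362,119),(-26,-48,60)),(k(78,382),(62,48,60)),(k(337,406),(-26,48,60)),(k(75,112),(70,-44,60)),(k(57,368),(70,44,60)),(k(489,152),(-70,-44,31)),(k(463,383),(-70,44,31))]
print(*fit(p,pts,[485,150,3.1],12))
b=[(k(550,357),(35,-35,56)),(k(561,157),(35,35,56)),(k(137,22),(-120,80,12)),(k(133,437),(-120,-80,12))]
print(*fit(p,b,[550,150,0],0))
print(onz(p,(283,255),150),onz(p,(246,263),36))
E
```

```text
[491.274 149.175   3.045] [-0.356 -0.984  0.718 -0.404 -0.085  0.691  0.059  0.449 -0.998 -0.755
 -0.409  0.816  0.677 -1.873  0.322  2.28 ]
[552.395 149.617  -0.041] [ 0.524  0.34   0.964 -0.528 -0.601 -0.12  -1.087  0.445]
[484.046  26.049 150.   ] [408.19 -44.7   36.  ]
```

>>> drive_tool(commands="-0.0265 0.0615 -0.168 0 0 0.1445 55; -0.0265 0.0615 -0.168 0 0 0.1445 55; -0.0265 0.0615 -0.168 0 0 0.1445 55; -0.0265 0.0615 -0.168 0 0 0.1445 55; -0.0265 0.0615 -0.168 0 0 0.1445 55; -0.0265 0.0615 -0.168 0 0 0.1445 55; -0.0265 0.0615 -0.168 0 0 0.1445 55; -0.0265 0.0615 -0.168 0 0 0.1445 55; -0.0265 0.0615 -0.168 0 0 0.1445 55; -0.0265 0.0615 -0.168 0 0 0.1445 55; -0.0265 0.0615 -0.168 0 0 0.1445 55; -0.0265 0.0615 -0.168 0 0 0.1445 55; -0.0265 0.0615 -0.168 0 0 0.1445 55; 0 0 0 0 0 0 55; 0 0 0 0 0 0 55", force=60)

```text
time_s: 4.65
eef_pos: [490.4, 191.9, 129.8]
ee_rot: [-0.0, 0.049, 0.999, -0.0]
force: [0.1, 0.1, -0.1]
grip_width: 0.552
grip_force: 0.0
```

```bash
python3 - <<'E'
from h import *
from rig import tips_ahead
np.set_printoptions(precision=3,suppress=True)
p=cam("wrist"); s=sense(); print(s["eef_pos"],s["joints"],tips_ahead() if callable(tips_ahead) else tips_ahead)
print(quat(s["ee_rot"]).as_matrix()[:,1])
im=p["pixels"].copy()
c,sn=np.cos(3.045),np.sin(3.045)
P=lambda X:np.round(proj(p,[491.3+c*X[0]-sn*X[1],149.2+sn*X[0]+c*X[1],12+X[2]])).astype(int)
for a,b in [((62,-48,60),(-26,-48,60)),((62,-37,60),(-70,-37,31)),((62,48,60),(-26,48,60)),((70,-44,60),(70,44,60))]:
    cv2.line(im,tuple(map(int,P(a))),tuple(map(int,P(b))),(0,255,0),1)
cv2.circle(im,tuple(map(int,np.round(proj(p,[490.4,192,72])))),3,(0,255,255),-1)
cv2.imwrite("pics/w2.png",im)
E
```

```text
[491.012 191.825 130.654] [ 0.15   0.44   1.645 -0.     1.056 -1.322] 17.0
[0.099 0.995 0.   ]
```

View pics/w2.png

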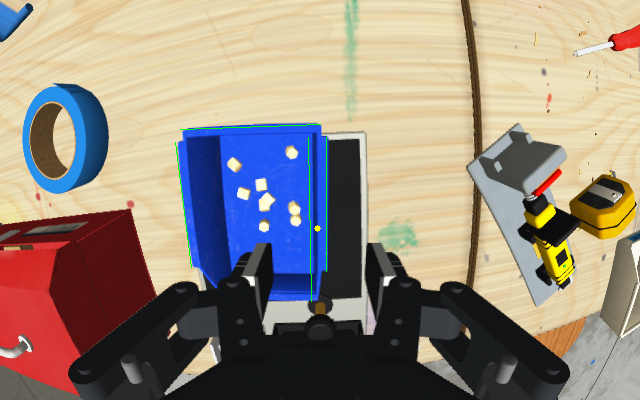

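The overlay fits the bin's rim, and the wall point (317,228) lies between the fingers. I'll descend and grip.

>>> drive_tool(commands="0 0 -0.2 0 0 0 55; 0 0 -0.2 0 0 0 55; 0 0 -0.15 0 0 0 55; 0 0 -0.12 0 0 0 55; 0 0 0 0 0 0 0; 0 0 0 0 0 0 0; 0 0 0 0 0 0 0; 0 0 0 0 0 0 0; 0 0 0 0 0 0 0; 0 0 0 0 0 0 0; 0 0 0 0 0 0 0; 0 0 0 0 0 0 0", force=70)

```text
time_s: 5.7
eef_pos: [491.6, 191.6, 65.4]
ee_rot: [0.002, 0.048, 0.999, -0.0]
force: [-3.7, -1.7, 12.4]
grip_width: 0.074
grip_force: 68.8
```

>>> drive_tool(commands="0 0 0.1 0 0 0 0; 0 0 0.1 0 0 0 0; 0 0 0.15 0 0 0 0; 0 0 0.15 0 0 0 0; 0 0 0 0 0 0 0; 0 0 0 0 0 0 0")

```text
time_s: 6.2
eef_pos: [490.9, 192.1, 113.7]
ee_rot: [0.001, 0.048, 0.999, 0.0]
force: [0.8, 0.1, -3.0]
grip_width: 0.067
grip_force: 68.7
```

```bash
python3 - <<'E'
from h import *
np.set_printoptions(precision=3,suppress=True)
s=sense();print(s["eef_pos"],s["wrist_torque"],s["force"])
p=cam("wrist"); save(p,"w3")
E
```

```text
[490.879 192.068 113.714] [ 0.062 -0.002  0.003] [ 0.753  0.084 -2.984]
```

View pics/w3.png

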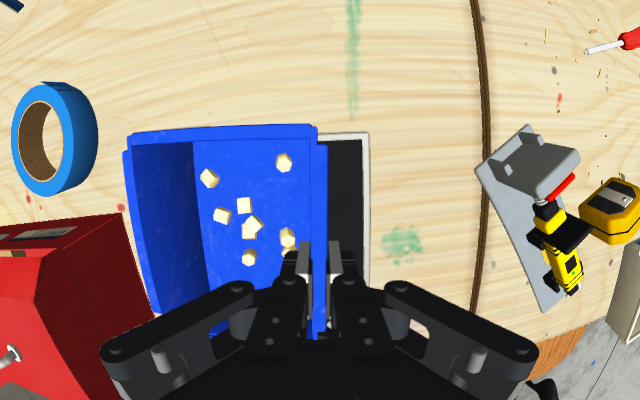

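The bin hangs level from its wall at (315,240). I'll carry it back over the bare bench and lower it.

>>> drive_tool(commands="-0.08 -0.02 0 0 0 0 0; -0.16 -0.04 0 0 0 0 0; -0.2 -0.05 0 0 0 0 0; -0.2 -0.05 0 0 0 0 0; -0.2 -0.05 0 0 0 0 0; -0.2 -0.05 0 0 0 0 0; -0.2 -0.05 0 0 0 0 0; -0.14 -0.03 0 0 0 0 0; -0.08 -0.02 0 0 0 0 0; 0 0 -0.12 0 0 0 0; 0 0 -0.15 0 0 0 0; 0 0 -0.12 0 0 0 0; 0 0 -0.08 0 0 0 0; 0 0 -0.05 0 0 0 0; 0 0 0 0 0 0 0; 0 0 0 0 0 0 0")

```text
time_s: 7.58
eef_pos: [344.7, 155.9, 61.0]
ee_rot: [-0.0, 0.048, 0.999, -0.0]
force: [0.1, -0.3, -1.8]
grip_width: 0.064
grip_force: 68.5
```

>>> drive_tool(commands="0 0 -0.03 0 0 0 0; 0 0 -0.03 0 0 0 0; 0 0 -0.02 0 0 0 0; 0 0 0 0 0 0 0; 0 0 0 0 0 0 0")

```text
time_s: 8.0
eef_pos: [345.9, 156.7, 54.3]
ee_rot: [0.002, 0.048, 0.999, 0.001]
force: [-2.2, 9.2, 21.0]
grip_width: 0.065
grip_force: 80.9
```

>>> drive_tool(commands="0 0 0.02 0 0 0 40; 0 0 0 0 0 0 40; 0 0 0 0 0 0 40; 0 0 0 0 0 0 40; 0 0 0.15 0 0 0 40; 0 0 0.3 0 0 0 40; 0 0 0.35 0 0 0 40; 0 0 0.35 0 0 0 50; 0.1 0.08 0.25 0 0 0 60; 0.25 0.22 0.2 0 0 -0.139 70; 0.25 0.22 0.2 0 0 -0.139 80; 0.25 0.22 0.15 0 0 -0.139 85; 0.25 0.22 0 0 0 -0.139 90; 0.25 0.22 0 0 0 -0.139 90; 0.25 0.22 0 0 0 -0.139 90; 0.25 0.22 0 0 0 -0.139 90; 0.1 0.12 0 0 0 -0.139 90; 0 0 0 0 0 0 90; 0 0 0 0 0 0 90")

```text
time_s: 9.58
eef_pos: [539.5, 330.0, 248.8]
ee_rot: [-0.001, 0.465, 0.885, -0.001]
force: [0.6, -0.1, 0.5]
grip_width: 0.903
grip_force: 0.0
```

```bash
python3 - <<'E'
from h import *
np.set_printoptions(precision=3,suppress=True)
p=cam("wrist"); save(p,"w4"); s=sense();print(s["eef_pos"],quat(s["ee_rot"]).as_matrix()[:,1],s["joints"])
for n,z in dict(flange=53,thumb=52,probe=20,nose=22,hook_end=22,cradle=10,tape_measure=65,blue_bin=30,glue_bottle=100).items():
    for b in boxes_of(p,n)[:1]: print(n,np.array(b["position"]),round(b["confidence"],2),onz(p,b["position"],z))
im=p["pixels"]
x=boxes_of(p,"probe"); u,v=map(int,x[0]["position"]) if x else (320,200)
v0=max(0,min(v-75,250)); u0=max(0,min(u-100,440)); print(u0,v0)
cv2.imwrite("pics/w4c.png",cv2.resize(im[v0:v0+150,u0:u0+200],(800,600),interpolation=cv2.INTER_CUBIC))
E
```

```text
[539.242 329.629 249.316] [ 0.823  0.568 -0.001] [ 0.364  0.556  1.136 -0.     1.451 -0.24 ]
thumb [296.4 112.5] 0.91 [478.796 378.443  52.   ]
probe [360.3 120.2] 0.81 [541.199 411.829  20.   ]
nose [360.3 118. ] 0.71 [539.509 413.753  22.   ]
hook_end [298.2 117.2] 0.66 [481.476 374.208  22.   ]
cradle [351.6 130.5] 0.89 [541.067 396.512  10.   ]
tape_measure [394.6  46.4] 0.69 [520.435 492.649  65.   ]
blue_bin [112.1 228.8] 0.6 [337.596 108.611  30.   ]
glue_bottle [115.4  93.7] 0.97 [308.954 300.442 100.   ]
260 45
```

View pics/w4c.png

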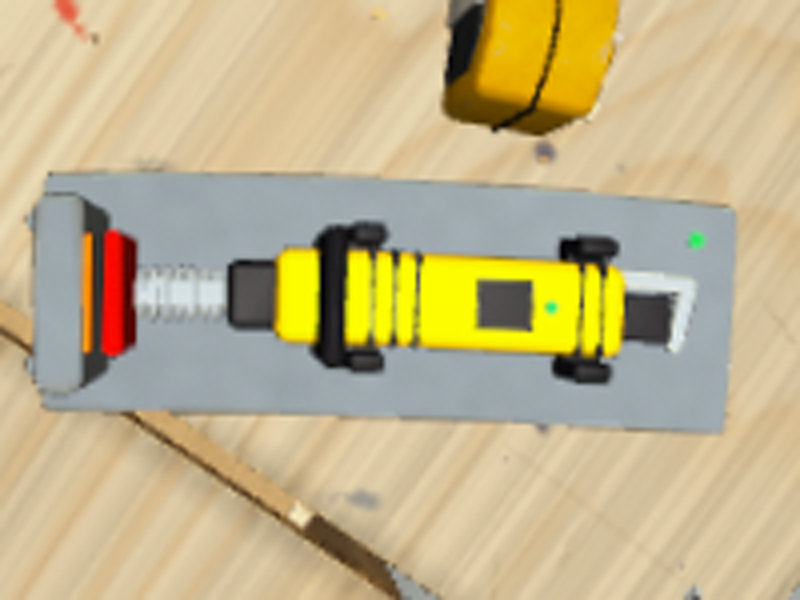

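The probe lies in the cradle, nose to the right (crop 680,310): thumb plate at (118,290), flange at (335,295), and the hook's open end on the −y side (678,350). The cradle base corners are (50,173), (737,207), (723,430) and (42,408).

```bash
python3 - <<'E'
from h import *
np.set_printoptions(precision=3,suppress=True)
p=cam("wrist")
k=lambda a,b:np.array([260+(a+.5)/4-.5,45+(b+.5)/4-.5])
pts=[(k(50,173),(-85,36,8)),(k(737,207),(127,36,8)),(k(723,431),(127,-36,8)),(k(43,408),(-85,-36,8)),(k(85,196),(-64,25,74)),(k(82,390),(-64,-25,74)),(k(623,267),(80,13,32)),(k(621,356),(80,-13,32))]
q,r=fit(p,pts,[500,380,.6],0); print(q,r)
c,s=np.cos(q[2]),np.sin(q[2])
print("grasp",q[0]+41*c,q[1]+41*s, "tooly now",sense()["eef_pos"])
u=proj(p,[q[0]-60*c,q[1]-60*s,70]);print("thumb top px",(u-[260,45])*4, "flange",(proj(p,[q[0],q[1],71])-[260,45])*4)
B=np.array([552.4,149.6]);a=-.041
M=np.array([[np.cos(a),-np.sin(a)],[np.sin(a),np.cos(a)]])
o=B+M@[-70,-5]; print("lay origin",o,"grasp",o+M@[41,0],"red",B+M@[35,-35])
E
```

```text
[524.632 402.133   0.583] [-1.346 -0.419  0.851 -0.15   0.959  0.801  0.083  0.697  0.818 -1.403
  1.127  0.948 -1.042 -0.355 -1.678 -0.008]
grasp 558.8639357691762 424.697791274747 tooly now [539.512 329.884 249.973]
thumb top px [103.66  290.538] flange [348.817 295.131]
lay origin [482.254 147.473] grasp [523.219 145.793] red [585.936 113.195]
```

>>> drive_tool(commands="0.014 0.068 -0.107 0 0 0.141 50; 0.014 0.068 -0.107 0 0 0.141 50; 0.014 0.068 -0.107 0 0 0.141 50; 0.014 0.068 -0.107 0 0 0.141 50; 0.014 0.068 -0.107 0 0 0.141 50; 0.014 0.068 -0.107 0 0 0.141 50; 0.014 0.068 -0.107 0 0 0.141 50; 0.014 0.068 -0.107 0 0 0.141 50; 0.014 0.068 -0.107 0 0 0.141 50; 0.014 0.068 -0.107 0 0 0.141 50; 0.014 0.068 -0.107 0 0 0.141 50; 0.014 0.068 -0.107 0 0 0.141 50; 0.014 0.068 -0.107 0 0 0.141 50; 0.012 0.066 -0.107 0 0 0.140 50; 0 0 0 0 0 0 50; 0 0 0 0 0 0 50", force=60)

```text
time_s: 11.52
eef_pos: [558.7, 424.9, 99.6]
ee_rot: [-0.001, -0.285, 0.959, -0.0]
force: [0.7, -0.1, -0.1]
grip_width: 0.497
grip_force: 0.0
```

```bash
python3 - <<'E'
from h import *
np.set_printoptions(precision=3,suppress=True)
p=cam("wrist"); save(p,"w5"); s=sense();print(s["eef_pos"],quat(s["ee_rot"]).as_matrix()[:,1],s["joints"])
im=p["pixels"].copy(); q=[524.6,402.1,.583];c,sn=np.cos(q[2]),np.sin(q[2])
P=lambda x,y,z:tuple(int(round(v)) for v in proj(p,[q[0]+c*x-sn*y,q[1]+sn*x+c*y,z]))
for a,b in [((0,-18,71),(0,18,71)),((-60,-16,70),(-60,16,70)),((14,13,30),(80,13,30)),((14,-13,30),(80,-13,30)),((30,0,42),(52,0,42))]: cv2.line(im,P(*a),P(*b),(255,0,255),1)
cv2.imwrite("pics/w5.png",im)
E
```

```text
[559.06  424.787 100.543] [-0.546  0.838 -0.   ] [ 0.483  0.834  1.043 -0.     1.264 -1.665]
```

View pics/w5.png

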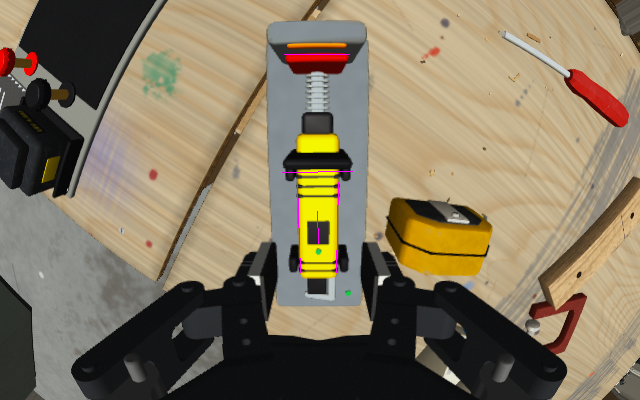

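The overlay matches the barrel (298–340, 180–275), so I'll descend and grip.

>>> drive_tool(commands="0 0 -0.15 0 0 0 50; 0 0 -0.2 0 0 0 50; 0 0 -0.18 0 0 0 50; 0 0 -0.1 0 0 0 50; 0 0 -0.05 0 0 0 50; 0 0 0 0 0 0 50; 0 0 0 0 0 0 0; 0 0 0 0 0 0 0; 0 0 0 0 0 0 0; 0 0 0 0 0 0 0; 0 0 0 0 0 0 0; 0 0 0 0 0 0 0", force=60)

```text
time_s: 12.57
eef_pos: [559.7, 425.3, 33.7]
ee_rot: [0.001, -0.286, 0.958, 0.0]
force: [-1.1, 0.6, 6.6]
grip_width: 0.292
grip_force: 59.8
```

>>> drive_tool(commands="0 0 0.1 0 0 0 0; 0 0 0.15 0 0 0 0; 0 0 0.2 0 0 0 0; 0 0 0.2 0 0 0 0; 0 0 0.15 0 0 0 0; 0 0 0 0 0 0 0; 0 0 0 0 0 0 0")

```text
time_s: 13.15
eef_pos: [559.0, 425.0, 112.6]
ee_rot: [0.0, -0.286, 0.958, 0.0]
force: [-0.7, 0.9, -1.6]
grip_width: 0.291
grip_force: 59.0
```

```bash
python3 - <<'E'
from h import *
np.set_printoptions(precision=3,suppress=True)
p=cam("wrist"); save(p,"w6"); s=sense();print(s["eef_pos"],s["force"],s["wrist_torque"])
E
```

```text
[558.559 424.775 111.285] [ 0.27   0.059 -2.067] [-0.021 -0.01  -0.024]
```

View pics/w6.png

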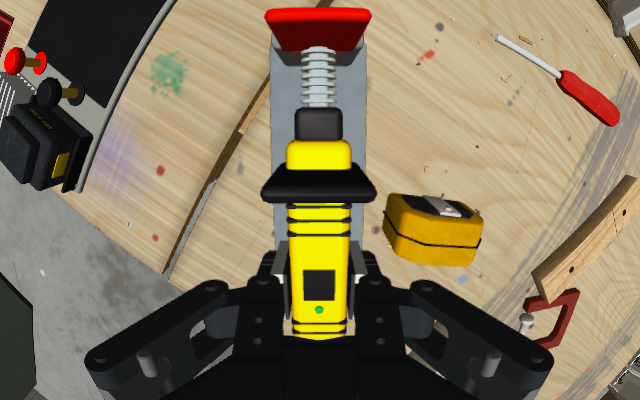

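>>> drive_tool(commands="-0.0155 -0.129 0 0 0 0 0; -0.035 -0.25 0 0 0 -0.0883 0; -0.035 -0.27 0 0 0 -0.0883 0; -0.035 -0.27 0 0 0 -0.0883 0; -0.035 -0.27 0 0 0 -0.0883 0; -0.035 -0.27 0 0 0 -0.0883 0; -0.035 -0.27 0 0 0 -0.0883 0; -0.035 -0.27 0 0 0 -0.0883 0; -0.035 -0.27 0 0 0 -0.0883 0; -0.035 -0.27 0 0 0 -0.0883 0; -0.0245 -0.162 0 0 0 0 0; -0.005 -0.09 0 0 0 0 0; 0 0 0 0 0 0 0; 0 0 0 0 0 0 0; 0 0 0 0 0 0 0")

```text
time_s: 14.45
eef_pos: [522.9, 146.8, 111.7]
ee_rot: [-0.0, 0.021, 1.0, 0.0]
force: [-0.1, -0.1, -0.1]
grip_width: 0.29
grip_force: 59.0
```

```bash
python3 - <<'E'
from h import *
np.set_printoptions(precision=3,suppress=True)
p=cam("wrist"); save(p,"w7"); s=sense();print(s["eef_pos"],quat(s["ee_rot"]).as_matrix()[:,1])
print("pred caps px",proj(p,[585.9,113.2,56]),proj(p,[588.8,183.1,56]))
for n in ["red_post","black_post"]:
    for b in boxes_of(p,n)[:2]: print(n,b["position"],b["confidence"])
h=cv2.cvtColor(p["pixels"],cv2.COLOR_BGR2HSV)
m=(((h[...,0]<8)|(h[...,0]>172))&(h[...,1]>150)&(h[...,2]>100)).astype(np.uint8)
n,l,st,ce=cv2.connectedComponentsWithStats(m)
for i in range(1,n):
    if st[i,4]>60: print(st[i],ce[i])
E
```

```text
[522.909 146.82  111.806] [0.042 0.999 0.   ]
pred caps px [274.36  311.715] [371.543 311.433]
[ 265    7  107   44 3809] [317.984  26.771]
[    0   165   171   226 13100] [ 42.667 280.351]
```

>>> drive_tool(commands="0 0 -0.15 0 0 0 0; 0 0 -0.2 0 0 0 0; 0 0 -0.2 0 0 0 0; 0 0 -0.13 0 0 0 0; 0 0 -0.08 0 0 0 0; 0 0 -0.04 0 0 0 0; 0 0 -0.02 0 0 0 0; 0 0 0 0 0 0 0")

```text
time_s: 15.27
eef_pos: [523.2, 146.0, 30.3]
ee_rot: [0.0, 0.022, 1.0, 0.0]
force: [-1.3, -0.7, -0.6]
grip_width: 0.297
grip_force: 59.0
```

>>> drive_tool(commands="0 0 -0.015 0 0 0 0; 0 0 -0.015 0 0 0 0; 0 0 0 0 0 0 0")

```text
time_s: 15.52
eef_pos: [523.6, 146.0, 29.0]
ee_rot: [0.001, 0.022, 1.0, 0.0]
force: [-5.4, -0.1, 14.2]
grip_width: 0.292
grip_force: 67.7
```

>>> drive_tool(commands="0 0 0.02 0 0 0 50; 0 0 0 0 0 0 50; 0 0 0 0 0 0 50; 0 0 0.2 0 0 0 50; 0 0 0.3 0 0 0 50; 0 0 0.3 0 0 0 60; -0.026 0.018 0.11 0 0 -0.1538 90; -0.026 0.018 0.11 0 0 -0.1538 90; -0.026 0.018 0.11 0 0 -0.1538 90; -0.026 0.018 0.11 0 0 -0.1538 90; -0.026 0.018 0.11 0 0 -0.1538 90; -0.026 0.018 0.11 0 0 -0.1538 90; -0.026 0.018 0.11 0 0 -0.1538 90; -0.026 0.018 0.11 0 0 -0.1538 90; -0.026 0.018 0.11 0 0 -0.1538 90; -0.026 0.018 0.11 0 0 -0.1538 90; -0.026 0.018 0.11 0 0 -0.1538 90; -0.026 0.018 0.11 0 0 -0.1538 90; -0.026 0.018 0.11 0 0 -0.1538 90; 0 0 0 0 0 0 90")

```text
time_s: 17.18
eef_pos: [489.5, 169.6, 254.1]
ee_rot: [0.001, 0.723, 0.69, 0.001]
force: [0.2, 0.0, 0.9]
grip_width: 0.898
grip_force: 0.0
```

```bash
cat > meas.py <<'E'
from h import *
np.set_printoptions(precision=1,suppress=True)
p=cam("wrist"); s=sense();print(s["eef_pos"],quat(s["ee_rot"]).as_matrix()[:,1])
h=cv2.cvtColor(p["pixels"],cv2.COLOR_BGR2HSV)
for nm,m,zs in [("red",((h[...,0]<6)|(h[...,0]>174))&(h[...,1]>160)&(h[...,2]>90),(56,64)),("yel",(abs(h[...,0].astype(int)-30)<6)&(h[...,1]>150)&(h[...,2]>120),(36,24))]:
    n,l,st,ce=cv2.connectedComponentsWithStats(m.astype(np.uint8))
    for i in range(1,n):
        if 60<st[i,4]<6000:
            ys,xs=np.nonzero(l==i); r=cv2.minAreaRect(np.stack([xs,ys],1).astype(np.float32))
            print(nm,st[i],ce[i],[onz(p,ce[i],z)[:2] for z in zs]); 
            if nm=="yel" or st[i,2]<25 or st[i,4]>400: print("   rect",np.array(cv2.boxPoints(r)).tolist(), [onz(p,q,zs[0])[:2].round(1).tolist() for q in cv2.boxPoints(r)])
for n,z in dict(red_post=56,black_post=56,flange=65,thumb=64,nose=28,hook_end=24,probe=30).items():
    for b in boxes_of(p,n)[:1]: print(n,np.array(b["position"]),round(b["confidence"],2),onz(p,b["position"],z)[:2])
E
python3 - <<'E'
exec(open("meas.py").read()); save(p,"w8")
B=[482.3,147.6];a=-.041
P=lambda x,y,z:proj(p,[B[0]+np.cos(a)*x-np.sin(a)*y,B[1]+np.sin(a)*x+np.cos(a)*y,12+z])
for q in [(-60,16,52),(-60,-16,52),(-55,16,52),(-55,-16,52),(0,18,53),(0,-18,53),(80,13,12),(80,-13,12),(102,9.5,12),(101,-10.5,12)]: print(q,P(*q))
print("pred cap",proj(p,[585.9,113.2,56]))
E
```

```text
[489.4 169.4 252.7] [ 1. -0.  0.]
red [254 183  12  35 262] [259.8 199.6] [array([425.2, 153.9]), array([426.8, 156. ])]
   rect [[254.0, 183.0], [265.0, 183.0], [265.0, 217.0], [254.0, 217.0]] [[420.5, 172.9], [432.7, 172.2], [429.1, 133.6], [416.5, 134.1]]
red [386 207  28  29 499] [399.6 221.3] [array([580.7, 121. ]), array([578.5, 123.9])]
   rect [[380.50006103515625, 217.50003051757812], [395.00006103515625, 203.00003051757812], [417.00006103515625, 225.00003051757812], [402.50006103515625, 239.50003051757812]] [[558.2, 126.8], [574.6, 143.0], [602.0, 115.2], [585.2, 98.2]]
red [ 316  283   93   63 4159] [361.3 311.5] [array([537.6,  -0.1]), array([536.5,   5.9])]
   rect [[315.2016296386719, 341.1684875488281], [318.4751281738281, 278.9723815917969], [409.7486267089844, 283.7762756347656], [406.4751281738281, 345.9723815917969]] [[476.0, -47.4], [485.1, 52.3], [598.6, 36.7], [604.6, -70.2]]
yel [297 187   8  21 163] [300.6 197.1] [array([468.9, 149.3]), array([468.1, 146.2])]
   rect [[297.0, 187.0], [304.0, 187.0], [304.0, 207.0], [297.0, 207.0]] [[465.6, 161.4], [473.6, 161.
[... 373 characters left out ...]
[378.0, 187.0], [378.0, 207.0], [330.0, 207.0]] [[503.3, 159.6], [558.9, 157.3], [559.0, 133.1], [502.4, 135.8]]
red_post [400.1 220.6] 0.78 [581.2 121.8]
black_post [403.7 162.4] 0.95 [583.8 188.4]
flange [326.  195.2] 0.83 [497.9 157.8]
thumb [266.9 196.8] 0.85 [434.9 158.7]
nose [326.6 194.3] 0.82 [499.2 149.1]
hook_end [260.6 194.2] 0.76 [420.1 152.1]
probe [327.  194.3] 0.8 [499.6 149.6]
(-60, 16, 52) [255.4 190.7]
(-60, -16, 52) [257.2 219.1]
(-55, 16, 52) [260.  190.7]
(-55, -16, 52) [261.7 219.1]
(0, 18, 53) [311.6 188.6]
(0, -18, 53) [311.9 221.1]
(80, 13, 12) [379.3 184.6]
(80, -13, 12) [378.3 205.4]
(102, 9.5, 12) [396.9 187.4]
(101, -10.5, 12) [395.1 203.3]
pred cap [403.7 227.5]
```

```bash
cat > fit2.py <<'E'
exec(open("meas.py").read().split("for n,z in dict(red_post")[0].split("for nm,m")[0])
red=((h[...,0]<6)|(h[...,0]>174))&(h[...,1]>160)&(h[...,2]>60)
def near(mask,uv,R):
    v,u=np.mgrid[:400,:640]; return mask&(np.hypot(u-uv[0],v-uv[1])<R)
g=proj(p,[585,115,40]); M=near(red,g,32)
th=np.linspace(0,2*np.pi,16,endpoint=False); D=np.stack([np.cos(th),np.sin(th)],1)
ys,xs=np.nonzero(M); obs=np.array([np.percentile(np.stack([xs,ys],1)@d,99.5) for d in D])
ang=np.linspace(0,2*np.pi,40)
def sup(q):
    P=[proj(p,[q[0]+r*np.cos(a),q[1]+r*np.sin(a),z]) for r,z in [(12,12.5),(12,15),(12.5,42),(12.5,56)] for a in ang]
    return (np.array(P)@D.T).max(0)-obs
r=least_squares(sup,[585,115]); print("post",r.x,np.abs(r.fun).mean(), M.sum())
yel=(abs(h[...,0].astype(int)-30)<7)&(h[...,1]>150)&(h[...,2]>90)
b=near(yel,proj(p,[530,146,36]),75); ys,xs=np.nonzero(b)
G=np.array([onz(p,q,28)[:2] for q in np.stack([xs,ys],1)])
c=cv2.minAreaRect(G.astype(np.float32)); print("barrel rect at z28",c,cv2.boxPoints(c).round(1).tolist())
pl=near(red,proj(p,[425,150,60]),30); ys,xs=np.nonzero(pl); obsT=np.array([np.percentile(np.stack([xs,ys],1)@d,99.5) for d in D])
ysb,xsb=np.nonzero(b); obsB=np.array([np.percentile(np.stack([xsb,ysb],1)@d,99.5) for d in D])
def box(q,x0,x1,w,z0,z1):
    ca,sa=np.cos(q[2]),np.sin(q[2])
    return np.array([proj(p,[q[0]+ca*x-sa*y,q[1]+sa*x+ca*y,12+z]) for x in (x0,x1) for y in (-w,w) for z in (z0,z1)])
def cyl(q,x0,x1):
    ca,sa=np.cos(q[2]),np.sin(q[2])
    return np.array([proj(p,[q[0]+ca*x-sa*13*np.cos(t),q[1]+sa*x+ca*13*np.cos(t),24+12*np.sin(t)]) for x in (x0,x1) for t in ang])
PL=q3=None
def res(q):
    f=(cyl(q,-17,80)@D.T).max(0)-obsB
    k=(box([q[0],q[1],q[2]],-60+q[3],-55+q[3],16,20,52)@D.T).max(0)-obsT
    return np.concatenate([f,k*(np.sin(th)<.5)])
r2=least_squares(res,[482,147,-.04,0],x_scale=[5,5,.05,5],loss="soft_l1"); print("probe",r2.x,np.abs(r2.fun).mean()); np.set_printoptions(precision=2,suppress=True); print(r2.fun)
q=r2.x;dx=r.x-q[:2];ca,sa=np.cos(q[2]),np.sin(q[2]);print("post in probe",ca*dx[0]+sa*dx[1],-sa*dx[0]+ca*dx[1],"plunger",q[3])
print("mid flange-thumb world",q[:2]+np.array([ca,sa])*(-30))
E
python3 fit2.py
```

```text
[489.1 169.2 251.7] [ 1. -0. -0.]
post [585.4 114.7] 1.3416936393576728 505
barrel rect at z28 ((512.2622680664062, 144.6819610595703), (32.79000473022461, 98.16038513183594), 87.77119445800781) [[462.6000061035156, 130.1999969482422], [560.7000122070312, 126.4000015258789], [561.9000244140625, 159.1999969482422], [463.8999938964844, 163.0]]
probe [480.8 146.9  -0.1   0.7] 1.2547984602545577
[ 1.11  2.49  3.52  3.27  0.13  1.05  2.07  2.11  0.84  2.55  3.64  3.22
 -0.74  1.88  2.13  1.88  0.    1.95  0.    0.    0.    0.    0.    1.68
 -0.66  0.41  1.06  0.49 -0.41 -0.17  0.15  0.56]
post in probe 106.32166341614295 -25.777909840389945 plunger 0.7021514181426481
mid flange-thumb world [450.9  148.73]
```

>>> drive_tool(commands="-0.068 -0.042 -0.28 0 0 0 100; -0.068 -0.042 -0.28 0 0 0 100; -0.068 -0.042 -0.28 0 0 0 100; -0.068 -0.042 -0.28 0 0 0 100; -0.068 -0.039 -0.28 0 0 0 100; 0 0 -0.2 0 0 0 100; 0 0 -0.2 0 0 0 100; 0 0 -0.1 0 0 0 100; 0 0 -0.06 0 0 0 100; 0 0 0 0 0 0 100; 0 0 0 0 0 0 100", force=40)

```text
time_s: 18.55
eef_pos: [455.6, 148.6, 56.7]
ee_rot: [0.0, 0.722, 0.692, 0.0]
force: [0.9, 0.7, 0.1]
grip_width: 1.003
grip_force: 0.0
```

>>> drive_tool(commands="0 0 0 0 0 0 80; 0 0 0 0 0 0 75; 0 0 0 0 0 0 70; 0 0 0 0 0 0 65; 0 0 0 0 0 0 60; 0 0 0 0 0 0 55; 0 0 0 0 0 0 50; 0 0 0 0 0 0 40; 0 0 0 0 0 0 30; 0 0 0 0 0 0 20; 0 0 0 0 0 0 20; 0 0 0 0 0 0 20")

```text
time_s: 19.55
eef_pos: [459.7, 148.6, 59.2]
ee_rot: [0.004, 0.722, 0.692, 0.005]
force: [8.4, -1.5, 15.4]
grip_width: 0.485
grip_force: 38.8
```

```bash
python3 -c "
from h import *
s=sense();print(s['eef_pos'],s['force'],s['wrist_torque'],s['grip_width'])
p=cam('wrist');save(p,'w9')
h=cv2.cvtColor(p['pixels'],cv2.COLOR_BGR2HSV)
for n in ['red_post','thumb','flange','nose','probe']:
  for b in boxes_of(p,n)[:1]: print(n,b['position'],b['confidence'])
print('pred post cap',proj(p,[585.4,114.7,56]))
"
```

```text
[459.73958484 148.55033593  59.24362562] [ 8.36623966 -1.47572193 15.42129497] [-0.09719074 -1.67373519  0.03817127] 0.4850456724353345
red_post [512.0, 286.9] 0.73
thumb [287.4, 245.7] 0.59
flange [394.2, 242.6] 0.58
nose [391.5, 242.8] 0.97
probe [389.8, 245.2] 0.94
pred post cap [525.56905738 299.75070073]
```

>>> drive_tool(commands="0 0 0.03 0 0 0 20; 0 0 0.03 0 0 0 20; 0 0 0.02 0 0 0 20; 0 0 0 0 0 0 20; 0 0 0 0 0 0 20")

```text
time_s: 20.27
eef_pos: [454.8, 148.5, 63.9]
ee_rot: [-0.0, 0.722, 0.692, -0.0]
force: [0.6, -0.1, -1.2]
grip_width: 0.48
grip_force: 40.6
```

```bash
cat > look.py <<'E'
from h import *
np.set_printoptions(precision=1,suppress=True)
s=sense();print(s['eef_pos'],s['force'],s['wrist_torque'],s['grip_width'])
p=cam('wrist');h=cv2.cvtColor(p['pixels'],cv2.COLOR_BGR2HSV)
np.set_printoptions(precision=1,suppress=True)
red=((h[...,0]<6)|(h[...,0]>174))&(h[...,1]>160)&(h[...,2]>60)
yel=(abs(h[...,0].astype(int)-30)<7)&(h[...,1]>150)&(h[...,2]>70)
for nm,m in (("red",red),("yel",yel)):
    n,l,st,ce=cv2.connectedComponentsWithStats(m.astype(np.uint8))
    for i in range(1,n):
        if st[i,4]>50: print(nm,st[i],ce[i])
def body(x,y,z,o,yaw,z0,pit=0):
    ca,sa=np.cos(yaw),np.sin(yaw); X=x+pit*z; Z=z-pit*x
    return proj(p,[o[0]+ca*X-sa*y,o[1]+sa*X+ca*y,z0+Z])
E
python3 - <<'E'
exec(open('look.py').read()); save(p,"w10")
yaw=-.042; t=np.array(s["eef_pos"]); o=t[:2]+21*np.array([np.cos(yaw),np.sin(yaw)])
z0=t[2]-47
for q in [(80,13,12),(80,-13,12),(20,0,24),(80,0,24),(80,13,24)]: print(q,body(*q,o,yaw,z0))
print([proj(p,[585.4,114.7,z]) for z in (12,56)])
E
```

```text
[454.8 148.5  63.9] [ 0.6 -0.1 -1.2] [ 0.   0.1 -0. ] 0.4798135219589485
red [ 271  214   24   90 1396] [282.6 258.4]
red [486 254  27  28 396] [497.3 266.6]
red [ 507  272   36   39 1066] [524.6 291.1]
red [431 366  38  27 261] [448.7 376.5]
yel [328 218  22  54 996] [338.8 246.1]
yel [ 396  218   98   53 3537] [442.5 244.8]
yel [387 220  12  44 323] [393.2 241.9]
yel [377 222  11  31 248] [382.3 238.4]
yel [362 225  15  18 214] [368.7 233.8]
(80, 13, 12) [483.1 220.8]
(80, -13, 12) [476.1 259.2]
(20, 0, 24) [393.3 252.2]
(80, 0, 24) [488.6 248.1]
(80, 13, 24) [492.5 227.5]
[array([497.4, 265.4]), array([529.2, 296.1])]
```

```bash
cat > fit3.py <<'E'
exec(open('look.py').read())
t=np.array(s["eef_pos"]); yt=quat(s["ee_rot"]).as_matrix()[:,1]; yaw=np.arctan2(yt[1],yt[0]); print("yaw",round(yaw,4))
n,l,st,ce=cv2.connectedComponentsWithStats(yel.astype(np.uint8)); i=[j for j in range(1,n) if st[j,0]+st[j,2]>430 and st[j,4]>1500][0]
ys,xs=np.nonzero(l==i); th=np.radians(np.arange(-60,61,10)); D=np.stack([np.cos(th),np.sin(th)],1)
U=np.stack([xs,ys],1); ob=np.array([np.percentile(U@d,99.7) for d in D])
# top and bottom edges at several columns
cols=np.arange(st[i,0]+45,st[i,0]+st[i,2]-14,6); top=[ys[xs==c].min() for c in cols]; bot=[ys[xs==c].max() for c in cols]
ang=np.linspace(0,2*np.pi,48)
def se(x,model):
    if model=="cyl": return [(x,13*np.cos(a),12+12*np.sin(a)) for a in ang]
    e=.5
    return [(x,13*np.sign(np.cos(a))*abs(np.cos(a))**e,12+12*np.sign(np.sin(a))*abs(np.sin(a))**e) for a in ang]
for model in ("cyl","sq"):
    def res(q):
        P=np.array([body(*v,q[:2],q[3],q[2],q[4]) for x in (20,80) for v in se(x,model)])
        hull=cv2.convexHull(P.astype(np.float32))[:,0]
        f=(P@D.T).max(0)-ob
        c=[]
        for cc,a,b in zip(cols,top,bot):
            v=[]
            for k in range(len(hull)):
                A,Bb=hull[k],hull[(k+1)%len(hull)]
                if (A[0]-cc)*(Bb[0]-cc)<=0 and A[0]!=Bb[0]: v.append(A[1]+(Bb[1]-A[1])*(cc-A[0])/(Bb[0]-A[0]))
            c+= [min(v)-a+.5,max(v)-b-.5] if v else [9,9]
        return np.concatenate([f,c,[(q[3]-yaw)/.02,(q[2]-(t[2]-47))/3,q[4]/.05]])
    r=least_squares(res,[t[0]+20.7,t[1]-.9,t[2]-47,yaw,0],x_scale=[3,3,3,.02,.03],diff_step=1e-4,loss="soft_l1")
    q=r.x; dx=np.array([585.4,114.7])-q[:2]; ca,sa=np.cos(q[3]),np.sin(q[3])
    np.set_printoptions(precision=3,suppress=True); print(model,q,np.abs(r.fun).mean(),"rel tcp",q[:3]-t,"post in probe",ca*dx[0]+sa*dx[1],-sa*dx[0]+ca*dx[1])
E
python3 fit3.py
```

```text
[454.8 148.5  63.8] [ 0.3 -0.4 -1.4] [-0.   0.1 -0. ] 0.4850351824320475
red [ 271  214   24   90 1395] [282.6 258.4]
red [486 254  27  28 397] [497.4 266.6]
red [ 507  272   36   39 1065] [524.7 291.2]
red [431 366  38  27 263] [448.8 376.5]
yel [ 328  218   22   54 1003] [338.8 246. ]
yel [ 386  218  108   53 3817] [438.4 244.8]
yel [377 221  11  32 249] [382.2 238.2]
yel [362 225  15  18 212] [368.7 233.8]
yaw -0.0428
cyl [464.886 154.871  35.753  -0.049   0.002] 1.4196885369715662 rel tcp [ 10.05    6.322 -28.084] post in probe 122.34792368524845 -34.179372094997184
sq [475.523 147.004  19.675  -0.051   0.028] 1.1178820462491892 rel tcp [ 20.687  -1.545 -44.162] post in probe 111.38735365854048 -26.63218119652557
```

>>> drive_tool(commands="0.035 -0.001 -0.02 0 0 0 20; 0.035 -0.002 -0.02 0 0 0 20; 0 0 0 0 0 0 20; -0.003 -0.06 0 0 0 0 20; -0.003 -0.06 0 0 0 0 20; -0.003 -0.06 0 0 0 0 20; 0 0 0 0 0 0 20; 0 0 0 0 0 0 20")

```text
time_s: 21.03
eef_pos: [461.3, 129.8, 60.2]
ee_rot: [0.0, 0.722, 0.691, 0.0]
force: [-0.1, 1.3, -1.6]
grip_width: 0.481
grip_force: 40.6
```

```bash
python3 fit3.py; python3 -c "
from h import *
s=cam('wrist'); save(s,'w11')"
```

```text
[461.3 129.8  60.2] [-0.1  1.3 -1.6] [0.  0.1 0. ] 0.481111459642979
red [ 271  213   24   91 1434] [282.7 258.3]
red [503 231  11  17  69] [509.3 238.6]
red [ 508  248   38   43 1232] [526.6 269.1]
red [489 256  15   7  72] [495.7 258.7]
red [416 357  53  36 469] [440.6 370.1]
yel [ 328  218   22   54 1002] [338.8 246. ]
yel [ 387  218  107   53 3845] [438.4 244.6]
yel [377 220  11  33 244] [382.3 238.5]
yel [362 226  15  17 208] [368.8 233.9]
yaw -0.0439
cyl [474.885 132.969  26.709  -0.046  -0.006] 1.6314562612760752 rel tcp [ 13.614   3.19  -33.463] post in probe 111.24058193094403 -13.144165759220506
sq [483.887 126.316  14.253  -0.05    0.048] 1.3148729560247223 rel tcp [ 22.615  -3.463 -45.919] post in probe 101.9675282593836 -6.5152767207622455
```

>>> drive_tool(commands="-0.002 -0.035 0 0 0 0 20; -0.002 -0.035 0 0 0 0 20; 0 0 0 0 0 0 20; 0 0 0 0 0 0 20; 0 0 0 0 0 0 20")

```text
time_s: 21.55
eef_pos: [460.9, 123.2, 60.1]
ee_rot: [0.0, 0.722, 0.692, 0.0]
force: [-0.6, -0.3, -1.9]
grip_width: 0.478
grip_force: 40.6
```

```bash
python3 fit3.py | tail -3; python3 - <<'E'
exec(open('look.py').read().split("for nm,m")[0]); save(p,"w12")
# brass pin & hook colours around pin base
u=np.round(proj(p,[585.4,114.7,24])).astype(int); print("pin z24 px",u,[proj(p,[585.4,114.7,z]) for z in (15,42)])
g=h[u[1]-26:u[1]+26:3,u[0]-36:u[0]+36:3]
def ch(c):
    H,S,V=map(int,c)
    if V<60: return '#'
    if S<50: return '.' if V>110 else ':'
    if (H<6 or H>174) and S>160: return 'R'
    if 10<H<28: return 'b'
    if 22<H<38: return 'Y'
    return '?'
for r in g: print(''.join(map(ch,r)))
E
```

```text
yaw -0.043
cyl [470.246 132.648  33.353  -0.087   0.003] 1.2689576142654981 rel tcp [  9.36    9.435 -26.756] post in probe 116.27962886977193 -7.852980675713427
sq [481.001 123.261  15.674  -0.066   0.001] 0.9579832477708162 rel tcp [ 20.115   0.048 -44.435] post in probe 104.73624823224995 -1.6433564718969302
[460.9 123.3  60.1] [-0.2 -0.4 -1. ] [-0.1  0.1 -0. ] 0.4771974915574322
pin z24 px [508 243] [array([500.9, 237.8]), array([522.1, 254.1])]
#b#######...............
b#bb#####...............
bbbbb::...??............
bbbbbb..................
b#bY#bY.................
Y#YY#YYb###RRRR.........
YbYYbYYb####RRR.........
YbYYbYYb#####bR....:R...
Y#YY#YY######bb..RRRRRRR
YbYYbYY######bbbRRRRRRRR
YYYYYYY#####bbbRRRRRRRRR
YYYYYYb#####bbRRRRRRRRRR
bYYbYY:#####.bRRRRRRRRRR
#YY#YY#::::..?RRRRRRRRRR
bYYbYY.......RRRRRRRRRRR
YYYYYY.......RRRRRRRRRRR
YYbYY#.......RRRRRRRRRRR
b#####.......RRRRRRRRRRR
```

>>> drive_tool(commands="0.015 0 -0.01 0 0 0 20; 0.015 0 -0.01 0 0 0 20; 0 0 0 0 0 0 20; 0 0 0 0 0 0 20")

```text
time_s: 21.98
eef_pos: [462.3, 123.4, 59.3]
ee_rot: [-0.001, 0.722, 0.692, -0.002]
force: [-15.4, -0.7, 26.0]
grip_width: 0.481
grip_force: 47.1
```

>>> drive_tool(commands="-0.02 0 0.01 0 0 0 20; 0 0 0 0 0 0 20; 0 0 0 0 0 0 20; 0 0 0 0 0 0 20")

```text
time_s: 22.32
eef_pos: [461.7, 123.4, 59.4]
ee_rot: [-0.0, 0.722, 0.692, -0.0]
force: [-3.7, 0.4, 8.4]
grip_width: 0.483
grip_force: 42.9
```

```bash
python3 fit3.py | tail -1
```

```text
sq [484.469 120.013  13.565  -0.056   0.061] 1.0191461087928697 rel tcp [ 22.738  -3.36  -45.86 ] post in probe 101.07056440511138 0.3242454694613208
```

>>> drive_tool(commands="0 0 0 0 0 0 50; 0 0 0 0 0 0 53; 0 0 0 0 0 0 56; 0 0 0 0 0 0 59; 0 0 0 0 0 0 62; 0 0 0 0 0 0 66; 0 0 0 0 0 0 70; 0 0 0 0 0 0 80; 0 0 0 0 0 0 90; 0 0 0 0 0 0 100; 0 0 0 0 0 0 100; 0 0 0 0 0 0 100")

```text
time_s: 23.37
eef_pos: [462.0, 123.2, 59.2]
ee_rot: [0.0, 0.722, 0.692, 0.0]
force: [-0.3, 0.4, -0.5]
grip_width: 1.001
grip_force: 0.0
```

```bash
python3 - <<'E'
exec(open('look.py').read()); save(p,"w13")
E
```

```text
[462.  123.2  59.2] [-0.3  0.4 -0.5] [0. 0. 0.] 1.0008622002603227
red [ 253  215   27   89 1532] [265.5 258.5]
red [ 510  238   39   45 1279] [528.7 260.3]
red [ 449  348   52   52 1603] [474.2 375.4]
yel [ 381  217  116   55 3827] [436.8 242.8]
yel [333 218  22  54 980] [343.6 247.3]
yel [364 218  18  54 511] [374.6 243.3]
```

>>> drive_tool(commands="0 0 0.1 0 0 0 100; 0 0 0.2 0 0 0 100; 0 0 0.3 0 0 0 100; 0 0 0.3 0 0 0 100; 0.05 0.1 0.3 0 0 0 100; 0.1 0.15 0.3 0 0 0 100; 0.1 0.15 0.3 0 0 0 100; 0 0 0.1 0 0 0 100; 0 0 0 0 0 0 100; 0 0 0 0 0 0 100")

```text
time_s: 24.25
eef_pos: [486.3, 163.0, 248.7]
ee_rot: [-0.0, 0.722, 0.692, -0.0]
force: [0.3, -0.8, -0.6]
grip_width: 1.002
grip_force: 0.0
```

```bash
sed -i 's/proj(p,\[530,146,36\])/proj(p,[535,118,36])/; s/proj(p,\[425,150,60\])/proj(p,[430,124,60])/; s/\[482,147,-.04,0\]/[486,121,-.04,5]/' fit2.py; python3 fit2.py; python3 - <<'E'
exec(open('meas.py').read()); save(p,"w14")
n=640
u=np.round(proj(p,[585.4,114.7,24])).astype(int); print("pin px",u,proj(p,[585.4,114.7,56]))
for r in h[u[1]-16:u[1]+18:2,u[0]-30:u[0]+26:2]:
    print(''.join('#' if c[2]<60 else ('R' if (c[0]<6 or c[0]>174) and c[1]>160 else ('.' if c[1]<50 else 'y')) for c in r))
for c in ("side","scene"):
    q=cam(c)
    for b in boxes_of(q,"blue_bin")[:1]: print(c,b, onz(q,b["position"],30))
E
```

```text
[486.  162.8 247.9] [ 1. -0. -0.]
post [588.6 112.3] 3.291417819345451 395
barrel rect at z28 ((519.1068725585938, 117.93304443359375), (36.05789566040039, 98.70433807373047), 87.64344024658203) [[469.1000061035156, 101.9000015258789], [567.7000122070312, 97.9000015258789], [569.2000122070312, 133.89999389648438], [470.5, 138.0]]
probe [487.1 121.8  -0.1   7.5] 1.0760912100899316
[ 0.76  1.44  1.97  2.12  0.52  0.53  1.9   1.81  0.32  2.8   4.35  4.14
 -0.32  1.25  2.01  1.49 -0.12  2.09  0.    0.    0.    0.    0.    0.96
 -0.55  0.19  1.07  0.53 -0.58 -0.2   0.1   0.3 ]
post in probe 101.93159738853127 -1.3115349204730116 plunger 7.451679094088837
mid flange-thumb world [457.16 124.14]
[486.  162.7 247.6] [ 1. -0. -0.]
red [271 198  10  37 254] [275.4 216.1] [array([437.4, 128.9]), array([438.7, 131.5])]
   rect [[271.0, 198.0], [280.0, 198.0], [280.0, 234.0], [271.0, 234.0]] [[434.3, 149.5], [444.1, 149.1], [440.7, 107.8], [430.6, 108.1]]
red [396 207  23  26 398] [407.5 220.2] [array([583.7, 117.6]), array([581.3, 120.5])]
   rect [[393.92694091796875, 228.98313903808594], [399.4
[... 1434 characters left out ...]
12. ] 0.73 [504.3 122.6]
pin px [402 214] [408.9 222.6]
#############...............
yyyyy#yy#####...............
yyyyyyyyy...................
yyyyyyyyy...................
yyyyyyyyy...................
yyyyyyyyy#####RRRRy.........
yyyyyyyyy....#.yRRR.........
yyyyyyyyy......yRRRRRR......
yyyyyyyyy.....RRRRRRRRy.....
yyyyyyyyy....yRRRRRRRRRR....
yyyyyyyyy....RRRRRRRRRRR....
yyyyyyyyy###RRRRRRRRRRRR....
yyyyyyyyy###.RRRRRRRRRRR....
yyy.yyyy####.RRRRRRRRRRR....
############.RRRRRRRRRRy....
############..RRRRRRRRR.....
############...RRRRRRy......
side {'position': [350.5, 205.3], 'confidence': 0.81} [353.5 108.3  30. ]
scene {'position': [420.8, 178.5], 'confidence': 0.65} [ 379.4 -390.3   30. ]
```

The plunger reads about 6–7 mm, which means the hook has closed on the pin at probe-frame x ≈ 100, y ≈ −1. The bin stands at about (345,115) and the arm is clear.

```bash
python3 -c "
from rig import finish_job; print(finish_job())"
```

```text
the job is handed in; nothing more can be done
None
```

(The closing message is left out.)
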